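Clear the place mat and offer the mandarin tray

ROBOT

A 7-joint arm with a two-finger parallel gripper is mounted at the origin on the work surface. World frame = base frame: x ahead of the robot, y to its left, z up, the work surface at z = 0. Lengths are in mm, angles in rad, forces in N, time in s.
With the tool pointing down it reaches from about 425 to 950 mm from the base axis. Payload 4.7 kg.
Tool frame: the origin (TCP) lies at the very end of the fingers, on their centre line; the grasp point (between the pads) lies 19 mm behind it; z points along the fingers, y is the line along which they close (so a half turn about z gives the same grasp; the last joint's range is limited). The gripper opens to 85 mm and grips with 20 to 120 N. Pads are 22 mm wide; open, the fingers measure 114 mm over their backs; the gripper's body (76 mm by 85 mm) begins 54 mm behind the grasp point. The pads swing forward as they close: fully open they stand 13 mm farther back than shut.
Start: joints at [1.241, 0.469, -0.049, 1.532, 0.024, 1.141, -0.082], TCP at [200.04, -644.697, 208.635] pointing down, gripper open.
Joint ranges: [-2.59, 2.59], [-0.33, 1.99], [-1.39, 1.29], [0.1, 2.45], [-1.04, 4.18], [0.21, 1.99], [-2.66, 2.66]. Speed limits (rad/s): [2.57, 2.57, 3.14, 3.14, 3.14, 3.14, 3.14].

INTERFACE

Orientations are given as a unit quaternion [x, y, z, w].
In Python, from plant import * gives the robot as it stands.
- The arm moves only by the shell command python3 -m crank 'ROWS'. ROWS is JSON, a list of rows, each an object with "jaw": the finger opening in m, from 0 to 0.0854; "slide": the shift along the tool's x, y, z in m, a list of three; "dr": the turn, a rotation vector about the tool's x, y, z in degrees, a list of three. A call has 1 to 12 rows; each row shifts and turns the commanded pose from where the row before left it, along the tool's axes as they then stand; what a row does not reach is not made up. A row lasts 1/10 s, in which the tool goes at most 50 mm and 8.59 degrees, less where a joint would pass 70% of its speed; a pose out of reach is approached as far as the arm can. A call with a gripper value outside its range is refused whole. The fingers move at their own pace and stop on an object; the grip force is fixed at half the most. Time passes only in rows, so rows that do not move let the fingers close. It gives the time, the measured TCP pose, the force, the opening and the grip force at its end, in the units of the state.
- state(): the state, without advancing time (a new reading comes with each control period).
- capture(name): name is "scene" or "top" or "wrist"; returns (picture, depth): 384x512x3 uint8, red, green, blue; 384x512 float32, mm along the optical axis (not along the pixel's ray), 0 where there is no reading.
- calibration(name): a dict with "fx", "fy", "cx", "cy" (pixels), "k1" (the pictures are not rectified: a ray, as slopes to the right and down, at radius r is drawn at 1 + k1 r^2 times it, then the intrinsics apply), "rvec" (rotation vector, rad) and "tvec" (3), from world to camera coordinates, as OpenCV has them; the wrist camera has in their place "mount" (4x4, takes a point from camera to tool coordinates, whose origin is the TCP and whose axes are the flange's). Camera axes: x right, y down, z forward; pixel columns grow to the right and rows downward; lengths in mm; the calibration is good to about 2 mm. A picture is of the moment at which its call begins: read the wrist's pose just before it. calibration takes no time and is no camera call.
- job_done(): hands the job in; it is judged then, once.
The state is a dict: "time_s": time; "joint_pos": joint angles; "joint_vel": joint speeds; "joint_efforts": joint torques, N m; "eef_pos": TCP position; "tcp_rot": TCP orientation; "contact_force": force on the tool from outside, world axes, zero at the start; "wrist_torque": the same for the moment, N m; "width": finger opening in mm; "grasp_force": force on a finger pad.
Only numpy, scipy, OpenCV 4.12 (cv2) and the standard library are available. Lean on these libraries where they do the work, as an engineer would, in place of code of your own. Each camera call takes 0.05 s, during which the arm holds its last target. There are 200 camera calls.

TASK

Lunch break at the office desk: put the two crumpled paper balls from the place mat into the waste bin, then pick up the snack tray by its handle and bring it over the middle of the mat, without letting the mandarin roll out of its shallow pocket or the pudding cup come out of its own. Finish while still holding the tray there, still and level, about a hand's breadth (10 cm) above the mat, so that a colleague can help themselves; do not put it down, and leave the bin and everything else standing where it is.

Things in the scene. Friction and masses are not known exactly. Their poses are not given: they have to be found in the camera images.
- mat: Teal place mat fixed on the desk, 220 (its x) x 240 (its y) mm, 2 mm thick; origin at the centre of its underside, x to its far edge.
- paper1: White crumpled paper ball on the mat, an irregular light lump 45 to 50 mm wide at mid height and 50 mm high on a 26 mm flat foot, 15 g, may be gripped across any direction at mid height or a little lower, does not squash or roll away easily; origin at the centre of its underside as it lies at the start.
- paper2: The second white crumpled paper ball on the mat, same size; origin at the centre of its underside as it lies at the start.
- bin: Round open grey waste bin standing loose on the desk, 0.5 kg, 150 mm high, 176 mm wide at the rim and 140 mm at the foot, wall 3 mm, floor 6 mm; origin at the centre of its underside. It may stand to the left or the right of the mat.
- bin_rim (a point): Centre of the bin's open mouth, level with the rim, 150 mm above the desk.
- tray: Bamboo snack tray on the desk on the other side of the mat from the bin, 120 (its x) x 190 (its y) mm, rim 16 mm high, floor 6 mm thick, 0.4 kg with what it carries; origin at the centre of its underside, z up. An arched handle stands across its middle in the plane of its x and z. Mandarin pocket on its +y side, pudding cup on its -y side, both less than 57 mm high over the underside.
- tray_handle (a point): Middle of the handle's top bar, 104 mm above the tray's underside, axes those of the tray. The bar is flat wood, 94 mm long (tray's x), 12 mm thick (tray's y), 22 mm high (93 to 115 mm above the underside), on two posts at x = +-42 mm. Grip it across its thickness, fingers closing along the tray's y.
- pocket (a point): Where the mandarin's centre rests in the middle of its pocket: 31 mm above the tray's underside, 52 mm along the tray's +y. The pocket is a round collar, 40 mm inside diameter, only 4.5 mm above the tray's floor: the mandarin has about 6 mm of play each way and rolls over the collar when the tray tips by about 35 degrees or is jerked.
- mandarin_center (a point): Centre of the loose orange mandarin, a ball of 50 mm diameter lying in the tray's pocket.
- pudding: Yellow pudding cup with a foil lid, 54 mm wide, 43 mm high, standing loose in the tray's other pocket; origin at the centre of its underside.
- cup_pocket (a point): Centre of the pudding cup's pocket on the tray's floor, 52 mm along the tray's -y and 6 mm above the underside; collar 58 mm inside diameter, 8 mm high.
- case: Bystander: red chopstick case lying along the far edge of the mat, 22 x 200 x 16 mm, long axis y; origin at the centre of its underside.
- bottle: Bystander: clear water bottle, 62 mm wide, 190 mm high, beyond the mat to the left; origin at the centre of its underside.
- mug: Bystander: white mug, 82 mm wide (118 with its handle), 90 mm high, beyond the mat; origin at the centre of its underside.
- salad: Bystander: lidded salad bowl, 116 mm wide, 55 mm high, beyond the mat to the right; origin at the centre of its underside.
- stapler: Bystander: blue desk stapler, 130 x 36 x 62 mm, long axis x, beyond the mat; origin at the centre of its underside.
There are look-alikes about, which are no part of the job. What is shaped like the bin but orange or pink is not meant.

How it is judged (in metres and radians):
On the way, in this order (a step that is already met when the one before it is completed fails the run):
1. both paper balls lie in the waste bin, let go, with the tray still on the desk (horizontal distance between each of paper1, paper2 and bin below 0.08 m and z of paper1 in the frame of bin between -0.01 and 0.12 m and contact force between each of paper1, paper2 and the fingers below 0.1 N and z of paper2 in the frame of bin between -0.01 and 0.12 m and height (world z) of tray below 0.02 m), for 0.2 s.
2. the tray has been lifted clear of the desk with the mandarin in its pocket (height (world z) of tray above 0.04 m and contact force between tray and the fingers above 1 N and distance between mandarin_center and pocket below 0.02 m), for 0.2 s.
At the end, for the whole second after the job is handed in: Tray held still by the fingers, underside 5 to 20 cm above the desk, its middle within 5 cm of the mat's middle, level within 0.1 rad; mandarin and pudding cup within 15 mm of their places in it; both paper balls let go inside the bin; bin upright, within 4 cm of its start (height (world z) of tray between 0.05 and 0.2 m and horizontal distance between tray and mat below 0.05 m and angle between each of tray, bin's own z axis and vertical below 0.1 rad and contact force between tray and the fingers above 1 N and linear speed of tray below 0.02 m/s and angular speed of tray below 0.15 rad/s and distance between mandarin_center and pocket below 0.015 m and distance between pudding and cup_pocket below 0.015 m and horizontal distance between each of paper1, paper2 and bin below 0.08 m and z of paper1 in the frame of bin between -0.01 and 0.12 m and contact force between each of paper1, paper2 and the fingers below 0.1 N and z of paper2 in the frame of bin between -0.01 and 0.12 m and distance of bin from where it was at the start of the episode below 0.04 m); the arm keeps its last pose, push and grip.
It fails at once if the mandarin leaves its pocket (distance between mandarin_center and pocket above 0.02 m).
It fails at once if the pudding cup leaves its pocket (distance between pudding and cup_pocket above 0.02 m).
It fails at once if the waste bin is knocked over or shoved more than 6 cm (angle between bin's own z axis and vertical above 0.5 rad or distance of bin from where it was at the start of the episode above 0.06 m).
It fails at once if a bystander (chopstick case, bottle, mug, salad, stapler) is moved more than 3 cm or tipped (distance of any of case, bottle, mug, salad, stapler from where it was at the start of the episode above 0.03 m or angle between any of bottle, mug, salad, stapler's own z axis and vertical above 0.5 rad).
It also fails if it takes over 69 s, if anything falls off the work surface, if the arm or the gripper's body presses on something with over 40 N, if the wrist force passes 120 N, or if a joint passes its speed limit or range.

## Working session

There is one attempt and no reset: what is moved stays moved. The work goes in short steps, Python scripts to look and compute and a shell command to move; the robot and the scene stay as the last step left them, time stands still between calls to the robot, and variables do not carry over. Pictures are saved under pics/ and viewed, at most 13 in all, crops included, and the job is handed in when it is done.

```bash
mkdir -p pics
cat > h.py <<'E'
from plant import *
import numpy as np, cv2
from scipy.spatial.transform import Rotation as R
def save(name,f,pic,crop=None,scale=1):
    p=pic[:,:,::-1]
    if crop: x0,y0,x1,y1=crop; p=p[y0:y1,x0:x1]
    if scale!=1: p=cv2.resize(p,None,fx=scale,fy=scale,interpolation=cv2.INTER_CUBIC)
    cv2.imwrite('pics/'+f,p)
def cloud(name,depth,st=None):
    c=calibration(name); h,w=depth.shape
    v,u=np.mgrid[0:h,0:w].astype(float)
    xd=(u-c['cx'])/c['fx']; yd=(v-c['cy'])/c['fy']; x,y=xd.copy(),yd.copy()
    for _ in range(10):
        s=1+c['k1']*(x*x+y*y); x,y=xd/s,yd/s
    P=np.stack([x*depth,y*depth,depth],-1)
    if 'rvec' in c:
        r=R.from_rotvec(np.ravel(c['rvec'])).as_matrix(); W=(P-np.ravel(c['tvec']))@r
    else:
        M=np.array(c['mount']); T=P@M[:3,:3].T+M[:3,3]
        W=T@R.from_quat(st['tcp_rot']).as_matrix().T+np.array(st['eef_pos'])
    W[depth==0]=np.nan
    return W
E
python3 - <<'E'
from h import *
s=state(); print(s['eef_pos'],s['tcp_rot'],s['time_s'],s['width'],R.from_quat(s['tcp_rot']).as_matrix().round(2))
for n in ('scene','top'):
    p,d=capture(n); np.savez(n+'.npz',p=p,d=d,W=cloud(n,d)); save(n,n+'.png',p,scale=1.5)
E
```

```text
[ 199.81027258 -644.08437839  207.54508567] [ 9.88707346e-01  1.49855979e-01 -1.89483889e-04 -9.66202379e-04] 0.0 85.39109623551725 [[ 0.96  0.3  -0.  ]
 [ 0.3  -0.96  0.  ]
 [-0.   -0.   -1.  ]]
```

View pics/top.png

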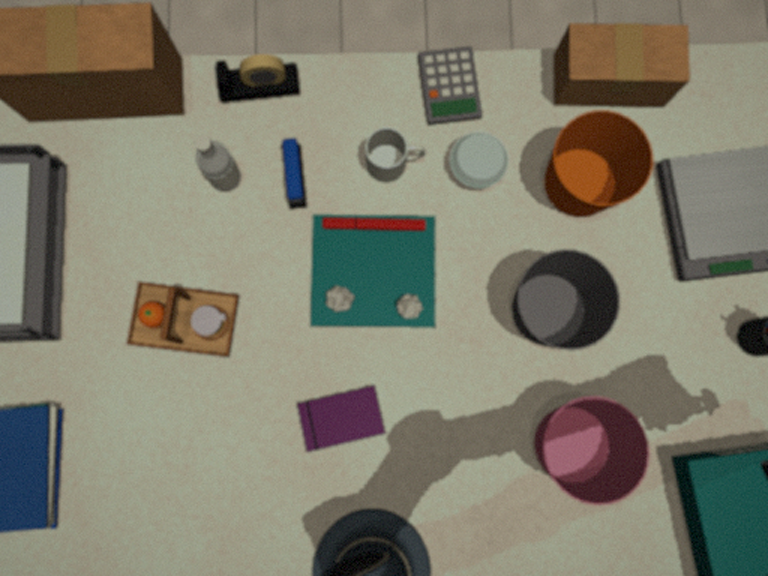

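View pics/scene.png

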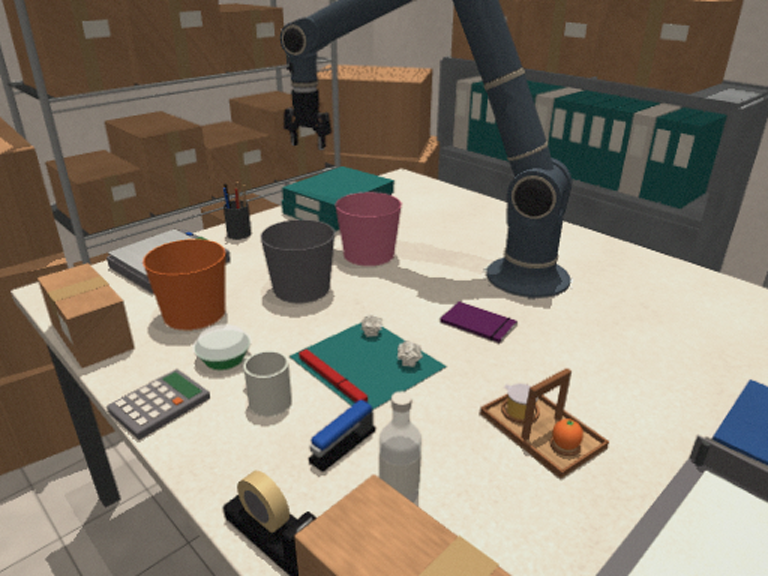

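The top view shows the paper balls at (340,299) and (409,306) on the mat (373,270), and the tray at (183,319) with its handle at (175,315). There are three bin-shaped things: orange (600,160), grey (566,300) and pink (592,450). The grey one is the target. White things that could be taken for paper are the pudding lid (208,320) and the salad lid (478,160). Next I'll measure and make one close crop.

Run:
```python
from h import *
t=np.load('top.npz'); W=t['W']; p=t['p']
def reg(u0,v0,u1,v1,zlo,zhi):
    a=W[int(v0/1.5):int(v1/1.5),int(u0/1.5):int(u1/1.5)].reshape(-1,3); return a[(a[:,2]>zlo)&(a[:,2]<zhi)]
def circ(a):
    A=np.c_[2*a[:,:2],np.ones(len(a))]; s=np.linalg.lstsq(A,(a[:,:2]**2).sum(1),rcond=None)[0]; return s[:2],np.sqrt(s[2]+s[0]**2+s[1]**2)
for n,b in (('p1',(315,275,365,325)),('p2',(385,283,432,328))):
    a=reg(*b,12,70); print(n,a.min(0).round(),a.max(0).round(),a[:,:2].mean(0).round(), a[a[:,2]>35][:,:2].mean(0).round())
a=reg(490,240,640,360,143,160); print('bin',len(a),circ(a),(a.min(0)+a.max(0))/2)
a=reg(490,240,640,360,-5,30); print('binlow',a.mean(0), a[:,2].min())
a=reg(120,275,250,360,85,130); c,sz,an=cv2.minAreaRect(a[:,:2].astype(np.float32)); print('handle',len(a),c,sz,an,np.median(a[:,2]))
for n,lo,hi in (('tray',3,25),('pud',40,60)):
    a=reg(120,275,250,360,lo,hi); print(n,cv2.minAreaRect(a[:,:2].astype(np.float32)),np.median(a[:,2]))
hsv=cv2.cvtColor(p,cv2.COLOR_RGB2HSV); m=(hsv[...,0]>80)&(hsv[...,0]<95)&(hsv[...,1]>120); m[:,320:]=0;m[:,:190]=0;m[240:]=0
print('mat',cv2.minAreaRect(W[m][:,:2].astype(np.float32)), np.nanmedian(W[m][:,2]))
for n,b in (('case',(315,210,435,235)),):
    a=reg(*b,10,30); print(n,a.mean(0))
save('top','c1.png',p,(75,130,425,250),2.2)
```

```text
p1 [469.  18.  16.] [515.  69.  55.] [490.  45.] [490.  45.]
p2 [ 452. -109.   17.] [496. -64.  51.] [472. -86.] [473. -85.]
bin 360 (array([ 462.40082504, -351.61977086]), np.float64(85.35750142407514)) [ 463.38078602 -353.15593948  149.71404632]
binlow [ 478.35333773 -374.94352669    2.43819927] -4.995102558881199
handle 236 (462.9967041015625, 341.1020812988281) (14.094833374023438, 92.43765258789062) 80.57572937011719 112.83731196280205
tray ((468.1136474609375, 341.5223693847656), (242.8949737548828, 160.88406372070312), 88.52777862548828) 7.03555339343085
pud ((461.648681640625, 338.36590576171875), (144.2135467529297, 89.17860412597656), 59.83378219604492) 48.87110550722198
mat ((nan, nan), (0.0, 0.0), 0.0) 1.7672329597384708
case [637.48552305 -22.78406219  17.37478997]
```

View pics/c1.png

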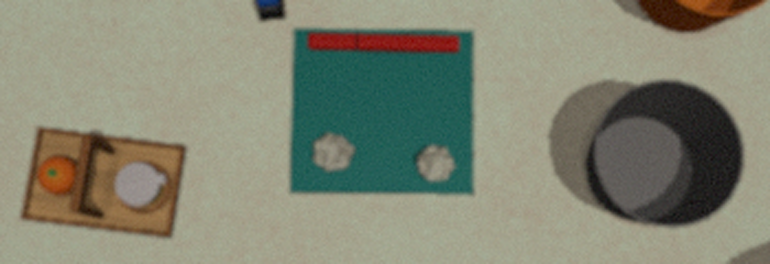

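The crop confirms the grey bin, the two white lumps and the tray (mandarin at left, pudding at right). Moving now: square the tool to the world axes, then travel towards paper2.

```bash
python3 -m crank '[{"jaw":0.085,"slide":[0,0,0],"dr":[0,0,5.75]},{"jaw":0.085,"slide":[0,0,0],"dr":[0,0,5.75]},{"jaw":0.085,"slide":[0,0,0],"dr":[0,0,5.75]},{"jaw":0.085,"slide":[0.018,-0.037,0],"dr":[0,0,0]},{"jaw":0.085,"slide":[0.018,-0.037,0],"dr":[0,0,0]},{"jaw":0.085,"slide":[0.018,-0.037,0],"dr":[0,0,0]},{"jaw":0.085,"slide":[0.018,-0.037,0],"dr":[0,0,0]},{"jaw":0.085,"slide":[0.018,-0.037,0],"dr":[0,0,0]},{"jaw":0.085,"slide":[0.018,-0.037,0],"dr":[0,0,0]},{"jaw":0.085,"slide":[0.018,-0.037,0],"dr":[0,0,0]},{"jaw":0.085,"slide":[0.018,-0.037,0],"dr":[0,0,0]},{"jaw":0.085,"slide":[0.018,-0.037,0],"dr":[0,0,0]}]'
python3 - <<'E'
from h import *
t=np.load('top.npz'); W=t['W']
for n,(u,v) in dict(matTL=(313,217),TR=(434,217),BL=(312,325),BR=(434,325)).items(): print(n,np.nanmedian(W[int(v/1.5)-1:int(v/1.5)+2,int(u/1.5)-1:int(u/1.5)+2].reshape(-1,3),0))
E
```

```text
time_s: 1.3
eef_pos: [362.4, -310.0, 208.4]
tcp_rot: [1.0, -0.0, -0.0, -0.0]
contact_force: [0.4, -0.2, 0.0]
width: 85.1
grasp_force: 0.0
matTL [6.58851275e+02 9.71635276e+01 7.92287137e-02]
TR [ 652.48036003 -141.05709303    1.63610441]
BL [446.64383928  99.97461008   0.87165848]
BR [ 439.76291775 -132.23327359    3.20641393]
```

```bash
python3 -m crank '[{"jaw":0.085,"slide":[0.0183,-0.0373,0],"dr":[0,0,0]},{"jaw":0.085,"slide":[0.0183,-0.0373,0],"dr":[0,0,0]},{"jaw":0.085,"slide":[0.0183,-0.0373,0],"dr":[0,0,0]},{"jaw":0.085,"slide":[0.0183,-0.0373,0],"dr":[0,0,0]},{"jaw":0.085,"slide":[0.0183,-0.0373,0],"dr":[0,0,0]},{"jaw":0.085,"slide":[0.0185,-0.0375,0],"dr":[0,0,0]},{"jaw":0.085,"slide":[0,0,0],"dr":[0,0,0]}]'
python3 - <<'E'
from h import *
s=state(); p,d=capture('wrist'); W=cloud('wrist',d,s); save('w','w1.png',p,scale=1.5); print(s['eef_pos'])
a=W.reshape(-1,3); 
for n,(y0,y1) in dict(p2=(-135,-45),p1=(0,90)).items():
    q=a[(a[:,2]>15)&(a[:,2]<60)&(a[:,0]>440)&(a[:,0]<540)&(a[:,1]>y0)&(a[:,1]<y1)]
    if len(q): print(n,len(q),q.min(0).round(),q.max(0).round(),q.mean(0).round())
E
```

```text
time_s: 2.0
eef_pos: [474.1, -81.5, 208.8]
tcp_rot: [1.0, 0.005, 0.001, -0.001]
contact_force: [-1.3, 0.4, -0.2]
width: 84.9
grasp_force: 0.0
[474.13966001 -81.50325158 208.75306883]
p2 1467 [ 451. -109.   18.] [497. -62.  53.] [476. -84.  38.]
p1 1715 [468.  18.  16.] [516.  72.  55.] [494.  42.  40.]
```

View pics/w1.png

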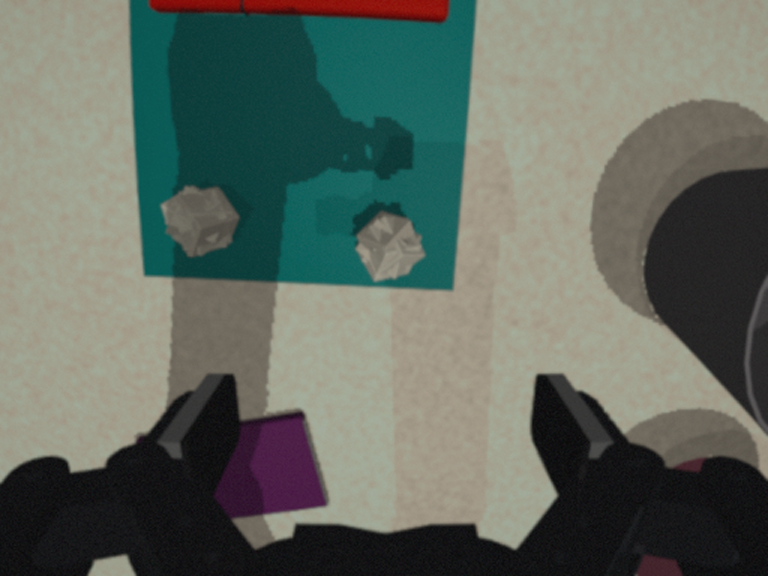

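Wrist view: paper2 at (390,245) and paper1 at (200,220), both agreeing with the top view. Descending on paper2.

```bash
python3 -m crank '[{"jaw":0.085,"slide":[0,0.0035,0.03],"dr":[0,0,0]},{"jaw":0.085,"slide":[0,0,0.035],"dr":[0,0,0]},{"jaw":0.085,"slide":[0,0,0.035],"dr":[0,0,0]},{"jaw":0.085,"slide":[0,0,0.035],"dr":[0,0,0]},{"jaw":0.085,"slide":[0,0,0.035],"dr":[0,0,0]},{"jaw":0.085,"slide":[0,0,0.02],"dr":[0,0,0]},{"jaw":0.085,"slide":[0,0,0.009],"dr":[0,0,0]},{"jaw":0.085,"slide":[0,0,0],"dr":[0,0,0]},{"jaw":0.02,"slide":[0,0,0],"dr":[0,0,0]},{"jaw":0.02,"slide":[0,0,0],"dr":[0,0,0]},{"jaw":0.02,"slide":[0,0,0],"dr":[0,0,0]},{"jaw":0.02,"slide":[0,0,0],"dr":[0,0,0]}]'; python3 -m crank '[{"jaw":0.02,"slide":[0,0,0],"dr":[0,0,0]},{"jaw":0.02,"slide":[0,0,0],"dr":[0,0,0]},{"jaw":0.02,"slide":[0,0,0],"dr":[0,0,0]}]'
```

```text
time_s: 3.25
eef_pos: [473.3, -90.5, 11.2]
tcp_rot: [1.0, -0.0, 0.001, -0.0]
contact_force: [-5.6, 1.0, 29.7]
width: 29.3
grasp_force: 59.6
time_s: 3.55
eef_pos: [473.2, -90.5, 11.7]
tcp_rot: [1.0, 0.0, 0.001, 0.0]
contact_force: [-3.6, 2.6, 15.8]
width: 27.9
grasp_force: 57.1
```

Run:
```python
from h import *
p,d=capture('wrist'); save('w','w2.png',p,(130,130,450,384),2)
```

```text
(no output)
```

View pics/w2.png

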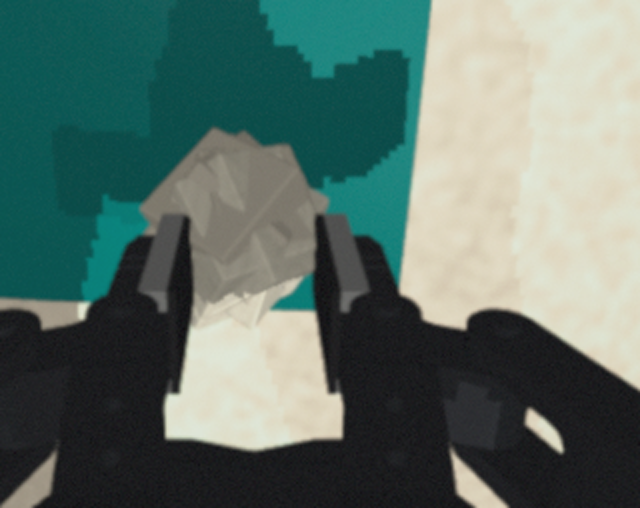

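The ball (235,225) sticks out ahead of the pads (tips at (185,215) and (330,215)), so this is an off-centre, wedged grip. I'll let go, back up and measure again.

```bash
python3 -m crank '[{"jaw":0.085,"slide":[0,0,0],"dr":[0,0,0]},{"jaw":0.085,"slide":[0,0,0],"dr":[0,0,0]},{"jaw":0.085,"slide":[0,0,0],"dr":[0,0,0]},{"jaw":0.085,"slide":[0,0,0],"dr":[0,0,0]},{"jaw":0.085,"slide":[0,0,0],"dr":[0,0,0]},{"jaw":0.085,"slide":[0,0,-0.03],"dr":[0,0,0]},{"jaw":0.085,"slide":[0,0,-0.03],"dr":[0,0,0]},{"jaw":0.085,"slide":[0,0,-0.03],"dr":[0,0,0]},{"jaw":0.085,"slide":[0,0,0],"dr":[0,0,0]},{"jaw":0.085,"slide":[0,0,0],"dr":[0,0,0]}]'
python3 - <<'E'
from h import *
s=state(); print(s['eef_pos'],s['width'])
p,d=capture('wrist');a=cloud('wrist',d,s).reshape(-1,3)
pt,dt=capture('top'); b=cloud('top',dt).reshape(-1,3)
for nm,a in (('wrist',a),('top',b)):
  for lo,hi in ((8,70),(8,22),(22,36),(36,70)):
    q=a[(a[:,2]>lo)&(a[:,2]<hi)&(a[:,0]>430)&(a[:,0]<530)&(a[:,1]>-140)&(a[:,1]<-40)]
    if len(q): print(nm,lo,hi,len(q),q.min(0).round(),q.max(0).round(),q.mean(0).round())
save('w','w3.png',p,scale=1)
E
```

```text
time_s: 4.6
eef_pos: [472.3, -91.5, 99.9]
tcp_rot: [1.0, -0.0, 0.001, 0.0]
contact_force: [-0.0, 0.3, -0.3]
width: 85.1
grasp_force: 0.0
[472.31610699 -91.45424718  99.93691787] 85.07629354605912
wrist 8 70 2930 [ 451. -112.   10.] [497. -64.  52.] [478. -88.  38.]
wrist 8 22 48 [ 465. -104.   10.] [497. -67.  22.] [494. -89.  20.]
wrist 22 36 980 [ 451. -112.   22.] [497. -64.  36.] [479. -86.  32.]
wrist 36 70 1902 [ 453. -109.   36.] [497. -68.  52.] [477. -88.  42.]
top 8 70 14 [449. -78.   8.] [476. -44.  33.] [467. -66.  21.]
top 8 22 6 [449. -78.   8.] [476. -44.  22.] [464. -61.  11.]
top 22 36 8 [461. -72.  23.] [476. -66.  33.] [469. -70.  28.]
```

View pics/w3.png

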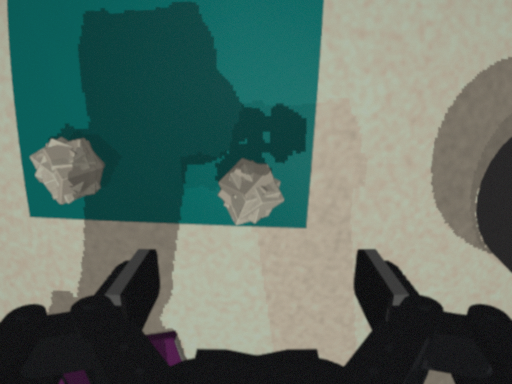

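The ball (250,192) is near the finger centre line according to the depth. I'll check where the pads really lie in tool coordinates.

Run:
```python
from h import *
c=calibration('wrist'); M=np.array(c['mount']); print(M.round(3),{k:c[k] for k in c if k!='mount'})
p,d=capture('wrist')
I={'tcp_rot':[0,0,0,1],'eef_pos':[0,0,0]}; T=cloud('wrist',d,I)
for u,v in ((150,258),(155,253),(140,285),(157,290),(364,258),(372,280),(358,290),(250,192),(250,160),(250,220),(120,300)): print((u,v),T[v,u].round(1))
def proj(P):
    q=np.linalg.inv(M)@np.r_[P,1]; x,y=q[:2]/q[2]; s=1+c['k1']*(x*x+y*y); return (c['fx']*x*s+c['cx']).round(),(c['fy']*y*s+c['cy']).round()
for P in ((0,14,0),(0,-14,0),(0,14,-19),(0,-14,-19),(0,42,0),(0,-42,0),(11,42,-13)): print(P,proj(P))
```

```text
[[  -0.      -0.958   -0.285   72.675]
 [   1.      -0.       0.       1.028]
 [  -0.      -0.285    0.958 -165.659]
 [   0.       0.       0.       1.   ]] {'fx': 339.2669349274961, 'fy': 339.2669349274961, 'cx': 256.44557059921357, 'cy': 192.09168058872726, 'k1': -0.10315616755143325}
(150, 258) [  8.8 -41.8 -44.2]
(155, 253) [nan nan nan]
(140, 285) [  5.  -41.8 -58.3]
(157, 290) [ -7.7 -41.3 -41.6]
(364, 258) [ 10.2  43.4 -47. ]
(372, 280) [  6.4  43.8 -57. ]
(358, 290) [ -5.9  43.3 -44.5]
(250, 192) [ 8.4 -3.2 50.2]
(250, 160) [25.3 -3.6 74.1]
(250, 220) [-18.8  -3.7  69.1]
(120, 300) [  8.2 -43.5 -72.6]
(0, 14, 0) (np.float64(281.0), np.float64(234.0))
(0, -14, 0) (np.float64(228.0), np.float64(234.0))
(0, 14, -19) (np.float64(284.0), np.float64(250.0))
(0, -14, -19) (np.float64(225.0), np.float64(250.0))
(0, 42, 0) (np.float64(333.0), np.float64(234.0))
(0, -42, 0) (np.float64(176.0), np.float64(234.0))
(11, 42, -13) (np.float64(341.0), np.float64(224.0))
```

The visible pad ends lie about 41 mm behind the reported TCP when open, where I expected about 13 mm. So the true fingertips are about 28 mm shorter than stated, and my grip was on the ball's top, which also explains the upward force. I'll go about 30 mm lower.

```bash
python3 -m crank '[{"jaw":0.085,"slide":[0.002,-0.003,0.03],"dr":[0,0,0]},{"jaw":0.085,"slide":[0,0,0.03],"dr":[0,0,0]},{"jaw":0.085,"slide":[0,0,0.03],"dr":[0,0,0]},{"jaw":0.085,"slide":[0,0,0.02],"dr":[0,0,0]},{"jaw":0.085,"slide":[0,0,0.01],"dr":[0,0,0]},{"jaw":0.085,"slide":[0,0,0],"dr":[0,0,0]}]'; python3 -m crank '[{"jaw":0.02,"slide":[0,0,0],"dr":[0,0,0]},{"jaw":0.02,"slide":[0,0,0],"dr":[0,0,0]},{"jaw":0.02,"slide":[0,0,0],"dr":[0,0,0]},{"jaw":0.02,"slide":[0,0,0],"dr":[0,0,0]},{"jaw":0.02,"slide":[0,0,0],"dr":[0,0,0]},{"jaw":0.02,"slide":[0,0,0],"dr":[0,0,0]}]'
```

```text
time_s: 5.35
eef_pos: [472.7, -87.9, -22.1]
tcp_rot: [1.0, 0.0, -0.002, -0.0]
contact_force: [0.2, 0.5, -0.0]
width: 85.1
grasp_force: 0.0
time_s: 5.95
eef_pos: [475.1, -88.3, -18.5]
tcp_rot: [1.0, -0.0, 0.001, 0.0]
contact_force: [-2.5, 0.2, 12.3]
width: 42.0
grasp_force: 59.0
```

```bash
python3 -m crank '[{"jaw":0.02,"slide":[0,0,-0.02],"dr":[0,0,0]},{"jaw":0.02,"slide":[0,0,-0.034],"dr":[0,0,0]},{"jaw":0.02,"slide":[0,0,-0.034],"dr":[0,0,0]},{"jaw":0.02,"slide":[0,0,-0.034],"dr":[0,0,0]},{"jaw":0.02,"slide":[0,0,-0.034],"dr":[0,0,0]},{"jaw":0.02,"slide":[0,0,-0.034],"dr":[0,0,0]},{"jaw":0.02,"slide":[-0.002,0.033,0],"dr":[0,0,0]},{"jaw":0.02,"slide":[-0.002,0.033,0],"dr":[0,0,0]},{"jaw":0.02,"slide":[-0.002,0.033,0],"dr":[0,0,0]},{"jaw":0.02,"slide":[-0.002,0.033,0],"dr":[0,0,0]}]';python3 -m crank '[{"jaw":0.02,"slide":[-0.001,0.033,0],"dr":[0,0,0]},{"jaw":0.02,"slide":[-0.001,0.033,0],"dr":[0,0,0]},{"jaw":0.02,"slide":[-0.001,0.033,0],"dr":[0,0,0]},{"jaw":0.02,"slide":[-0.001,0.033,0],"dr":[0,0,0]},{"jaw":0.02,"slide":[0,0,0],"dr":[0,0,0]},{"jaw":0.02,"slide":[0,0,0],"dr":[0,0,0]}]'
python3 - <<'E'
from h import *
s=state()
p,d=capture('wrist'); W=cloud('wrist',d,s); a=W.reshape(-1,3); save('w','w4.png',p)
q=a[(a[:,2]>135)&(a[:,2]<165)&(a[:,1]<-240)&(abs(a[:,0]-463)<120)]
q=q[np.hypot(q[:,0]-462,q[:,1]+352)>75]
A=np.c_[2*q[:,:2],np.ones(len(q))]; z=np.linalg.lstsq(A,(q[:,:2]**2).sum(1),rcond=None)[0]; print(len(q),z[:2],np.sqrt(z[2]+z[0]**2+z[1]**2))
E
```

```text
time_s: 6.95
eef_pos: [465.9, -221.6, 170.6]
tcp_rot: [1.0, -0.0, 0.001, 0.001]
contact_force: [0.3, -0.2, 1.0]
width: 42.5
grasp_force: 60.6
time_s: 7.55
eef_pos: [461.7, -352.7, 169.9]
tcp_rot: [1.0, -0.001, 0.0, -0.0]
contact_force: [-0.0, 0.8, -0.1]
width: 42.3
grasp_force: 60.7
10368 [ 463.59401923 -351.74502321] 84.46998243607788
```

View pics/w4.png

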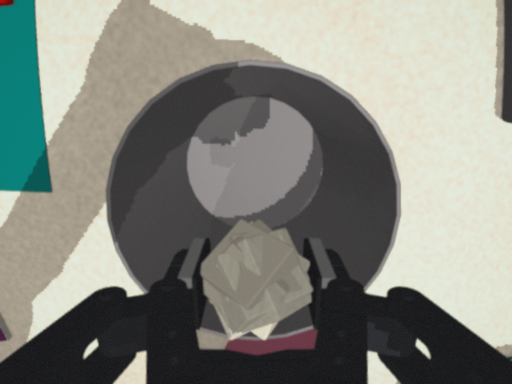

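Paper2 is held at (255,280) over the grey bin's mouth, centre about (255,210). Lowering and letting go.

```bash
python3 -m crank '[{"jaw":0.02,"slide":[0.001,0,0.025],"dr":[0,0,0]},{"jaw":0.02,"slide":[0,0,0.03],"dr":[0,0,0]},{"jaw":0.02,"slide":[0,0,0.03],"dr":[0,0,0]},{"jaw":0.02,"slide":[0,0,0.015],"dr":[0,0,0]},{"jaw":0.02,"slide":[0,0,0],"dr":[0,0,0]},{"jaw":0.075,"slide":[0,0,0],"dr":[0,0,0]},{"jaw":0.075,"slide":[0,0,0],"dr":[0,0,0]},{"jaw":0.075,"slide":[0,0,0],"dr":[0,0,0]},{"jaw":0.075,"slide":[0,0,0],"dr":[0,0,0]},{"jaw":0.075,"slide":[0,0,-0.03],"dr":[0,0,0]},{"jaw":0.075,"slide":[0,0,-0.04],"dr":[0,0,0]},{"jaw":0.075,"slide":[0,0,-0.03],"dr":[0,0,0]}]'
```

```text
time_s: 8.8
eef_pos: [463.7, -352.6, 172.1]
tcp_rot: [1.0, -0.0, 0.001, 0.001]
contact_force: [0.4, -1.0, -0.2]
width: 74.7
grasp_force: 0.0
```

```bash
python3 -m crank '[{"jaw":0.085,"slide":[0.0024,-0.0331,0],"dr":[0,0,0]},{"jaw":0.085,"slide":[0.0024,-0.0331,0],"dr":[0,0,0]},{"jaw":0.085,"slide":[0.0024,-0.0331,0],"dr":[0,0,0]},{"jaw":0.085,"slide":[0.0024,-0.0331,0],"dr":[0,0,0]},{"jaw":0.085,"slide":[0.0024,-0.0331,0],"dr":[0,0,0]},{"jaw":0.085,"slide":[0.0024,-0.0331,0],"dr":[0,0,0]},{"jaw":0.085,"slide":[0.0024,-0.0331,0],"dr":[0,0,0]},{"jaw":0.085,"slide":[0.0024,-0.0331,0],"dr":[0,0,0]},{"jaw":0.085,"slide":[0.0024,-0.0331,0],"dr":[0,0,0]},{"jaw":0.085,"slide":[0.0024,-0.0331,0],"dr":[0,0,0]},{"jaw":0.085,"slide":[0.0024,-0.0331,0],"dr":[0,0,0]},{"jaw":0.085,"slide":[0.0024,-0.0331,0],"dr":[0,0,0]}]'; python3 -m crank '[{"jaw":0.085,"slide":[0,0,0.03],"dr":[0,0,0]},{"jaw":0.085,"slide":[0,0,0.03],"dr":[0,0,0]},{"jaw":0.085,"slide":[0,0,0],"dr":[0,0,0]}]'
python3 - <<'E'
from h import *
s=state(); print(s['eef_pos'])
p,d=capture('wrist');a=cloud('wrist',d,s).reshape(-1,3)
q=a[(a[:,2]>12)&(a[:,2]<70)&(a[:,0]>440)&(a[:,0]<550)&(a[:,1]>-20)&(a[:,1]<110)]
print(len(q),q.min(0).round(),q.max(0).round(),q.mean(0).round())
E
```

```text
time_s: 10.0
eef_pos: [492.1, 46.1, 170.2]
tcp_rot: [1.0, -0.0, 0.001, 0.0]
contact_force: [-0.2, -0.2, -0.5]
width: 84.9
grasp_force: 0.0
time_s: 10.3
eef_pos: [489.2, 44.6, 106.9]
tcp_rot: [1.0, 0.0, -0.003, 0.0]
contact_force: [-0.5, 0.2, -0.6]
width: 85.0
grasp_force: 0.0
[489.16824411  44.56030513 106.93974644]
3187 [467.  18.  14.] [516.  72.  55.] [496.  47.  41.]
```

```bash
python3 -m crank '[{"jaw":0.085,"slide":[0.001,0,0.03],"dr":[0,0,0]},{"jaw":0.085,"slide":[0,0,0.03],"dr":[0,0,0]},{"jaw":0.085,"slide":[0,0,0.03],"dr":[0,0,0]},{"jaw":0.085,"slide":[0,0,0.03],"dr":[0,0,0]},{"jaw":0.085,"slide":[0,0,0.012],"dr":[0,0,0]},{"jaw":0.085,"slide":[0,0,0],"dr":[0,0,0]},{"jaw":0.02,"slide":[0,0,0],"dr":[0,0,0]},{"jaw":0.02,"slide":[0,0,0],"dr":[0,0,0]},{"jaw":0.02,"slide":[0,0,0],"dr":[0,0,0]},{"jaw":0.02,"slide":[0,0,0],"dr":[0,0,0]},{"jaw":0.02,"slide":[0,0,0],"dr":[0,0,0]},{"jaw":0.02,"slide":[0,0,0],"dr":[0,0,0]}]'
```

```text
time_s: 11.55
eef_pos: [494.4, 45.5, -19.9]
tcp_rot: [1.0, -0.0, 0.002, 0.0]
contact_force: [-2.5, -0.4, 14.5]
width: 45.3
grasp_force: 56.2
```

```bash
python3 -m crank '[{"jaw":0.02,"slide":[0,0,-0.022],"dr":[0,0,0]},{"jaw":0.02,"slide":[0,0,-0.034],"dr":[0,0,0]},{"jaw":0.02,"slide":[0,0,-0.034],"dr":[0,0,0]},{"jaw":0.02,"slide":[0,0,-0.034],"dr":[0,0,0]},{"jaw":0.02,"slide":[0,0,-0.034],"dr":[0,0,0]},{"jaw":0.02,"slide":[0,0,-0.034],"dr":[0,0,0]},{"jaw":0.02,"slide":[-0.0024,0.0331,0],"dr":[0,0,0]},{"jaw":0.02,"slide":[-0.0024,0.0331,0],"dr":[0,0,0]},{"jaw":0.02,"slide":[-0.0024,0.0331,0],"dr":[0,0,0]},{"jaw":0.02,"slide":[-0.0024,0.0331,0],"dr":[0,0,0]},{"jaw":0.02,"slide":[-0.0024,0.0331,0],"dr":[0,0,0]},{"jaw":0.02,"slide":[-0.0024,0.0331,0],"dr":[0,0,0]}]' && python3 -m crank '[{"jaw":0.02,"slide":[-0.0024,0.0331,0],"dr":[0,0,0]},{"jaw":0.02,"slide":[-0.0024,0.0331,0],"dr":[0,0,0]},{"jaw":0.02,"slide":[-0.0024,0.0331,0],"dr":[0,0,0]},{"jaw":0.02,"slide":[-0.0024,0.0331,0],"dr":[0,0,0]},{"jaw":0.02,"slide":[-0.0024,0.0331,0],"dr":[0,0,0]},{"jaw":0.02,"slide":[-0.0024,0.0331,0],"dr":[0,0,0]},{"jaw":0.02,"slide":[0,0,0],"dr":[0,0,0]}]'
```

```text
time_s: 12.75
eef_pos: [478.4, -155.0, 170.7]
tcp_rot: [1.0, -0.0, 0.001, 0.0]
contact_force: [1.0, 0.5, -0.0]
width: 45.3
grasp_force: 58.8
time_s: 13.45
eef_pos: [462.2, -358.1, 170.3]
tcp_rot: [1.0, -0.004, 0.0, 0.002]
contact_force: [0.5, -0.1, -0.4]
width: 45.0
grasp_force: 58.8
```

```bash
python3 -m crank '[{"jaw":0.02,"slide":[0,0,0],"dr":[0,0,0]},{"jaw":0.02,"slide":[0,0,0.025],"dr":[0,0,0]},{"jaw":0.02,"slide":[0,0,0.03],"dr":[0,0,0]},{"jaw":0.02,"slide":[0,0,0.025],"dr":[0,0,0]},{"jaw":0.02,"slide":[0,0,0],"dr":[0,0,0]},{"jaw":0.075,"slide":[0,0,0],"dr":[0,0,0]},{"jaw":0.075,"slide":[0,0,0],"dr":[0,0,0]},{"jaw":0.075,"slide":[0,0,0],"dr":[0,0,0]},{"jaw":0.075,"slide":[0,0,0],"dr":[0,0,0]},{"jaw":0.075,"slide":[0,0,-0.04],"dr":[0,0,0]},{"jaw":0.075,"slide":[0,0,-0.04],"dr":[0,0,0]},{"jaw":0.075,"slide":[0,0,0],"dr":[0,0,0]}]'
python3 - <<'E'
from h import *
p,d=capture('wrist'); save('w','w5.png',p)
s=state(); print(s['eef_pos'])
E
```

```text
time_s: 14.65
eef_pos: [467.8, -354.5, 176.1]
tcp_rot: [1.0, -0.0, 0.005, 0.004]
contact_force: [-0.6, -0.2, 0.1]
width: 75.1
grasp_force: 0.0
[ 466.10301375 -353.50761633  173.31436293]
```

View pics/w5.png

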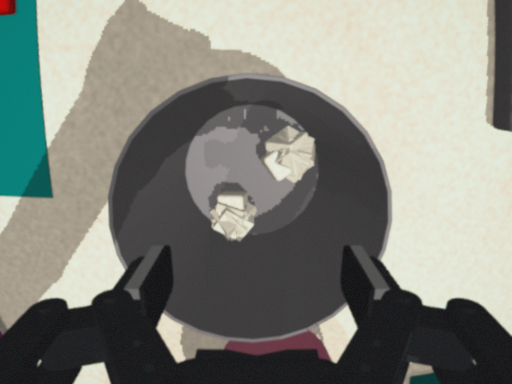

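Both balls lie in the grey bin, at (233,215) and (290,153). On to the tray handle.

```bash
python3 -m crank '[{"jaw":0.06,"slide":[0,-0.02,0],"dr":[0,0,0]},{"jaw":0.06,"slide":[0,-0.0345,0],"dr":[0,0,0]},{"jaw":0.06,"slide":[0,-0.0345,0],"dr":[0,0,0]},{"jaw":0.06,"slide":[0,-0.0345,0],"dr":[0,0,0]},{"jaw":0.06,"slide":[0,-0.0345,0],"dr":[0,0,0]},{"jaw":0.06,"slide":[0,-0.0345,0],"dr":[0,0,0]},{"jaw":0.06,"slide":[0,-0.0345,0],"dr":[0,0,0]},{"jaw":0.06,"slide":[0,-0.0345,0],"dr":[0,0,0]},{"jaw":0.06,"slide":[0,-0.0345,0],"dr":[0,0,0]},{"jaw":0.06,"slide":[0,-0.0345,0],"dr":[0,0,0]},{"jaw":0.06,"slide":[0,-0.0345,0],"dr":[0,0,0]},{"jaw":0.06,"slide":[0,-0.0345,0],"dr":[0,0,0]}]' && python3 -m crank '[{"jaw":0.06,"slide":[0,-0.0345,0],"dr":[0,0,0]},{"jaw":0.06,"slide":[0,-0.0345,0],"dr":[0,0,0]},{"jaw":0.06,"slide":[0,-0.0345,0],"dr":[0,0,0]},{"jaw":0.06,"slide":[0,-0.0345,0],"dr":[0,0,0]},{"jaw":0.06,"slide":[0,-0.0345,0],"dr":[0,0,0]},{"jaw":0.06,"slide":[0,-0.0345,0],"dr":[0,0,0]},{"jaw":0.06,"slide":[0,-0.0345,0],"dr":[0,0,0]},{"jaw":0.06,"slide":[0,-0.0345,0],"dr":[0,0,0]},{"jaw":0.06,"slide":[0,-0.03,0],"dr":[0,0,0]},{"jaw":0.06,"slide":[0,0,0],"dr":[0,0,4.7]},{"jaw":0.06,"slide":[0,0,0],"dr":[0,0,4.7]},{"jaw":0.06,"slide":[0,0,0],"dr":[0,0,0]}]'
python3 - <<'E'
from h import *
s=state(); print(s['eef_pos'],R.from_quat(s['tcp_rot']).as_matrix()[:,0])
p,d=capture('wrist');a=cloud('wrist',d,s).reshape(-1,3); save('w','w6.png',p)
t,dt=capture('top'); b=cloud('top',dt).reshape(-1,3)
for nm,a in (('w',a),('t',b)):
  q=a[(a[:,2]>105)&(a[:,2]<122)&(abs(a[:,0]-463)<70)&(abs(a[:,1]-341)<40)]
  if len(q)>5: print(nm,len(q),cv2.minAreaRect(q[:,:2].astype(np.float32)),q[:,2].max(),q.mean(0))
E
```

```text
time_s: 15.9
eef_pos: [461.9, 49.4, 168.3]
tcp_rot: [1.0, 0.0, -0.002, 0.0]
contact_force: [0.7, 0.2, 0.3]
width: 60.0
grasp_force: 0.0
time_s: 17.1
eef_pos: [462.0, 353.4, 168.1]
tcp_rot: [0.997, -0.081, -0.001, 0.001]
contact_force: [-0.0, -0.5, -0.0]
width: 60.2
grasp_force: 0.0
[462.03524558 353.37070718 168.14253682] [ 0.98686314 -0.16154696 -0.00192863]
w 2344 ((463.9545593261719, 341.8828125), (12.04135513305664, 92.84873962402344), 81.06328582763672) 117.45663846616557 [467.12455468 341.64959418 114.66430946]
t 34 ((482.2948913574219, 334.55450439453125), (50.56986618041992, 11.246418952941895), 1.3766059875488281) 119.02831493125439 [497.37152471 334.01675442 112.67448238]
```

View pics/w6.png

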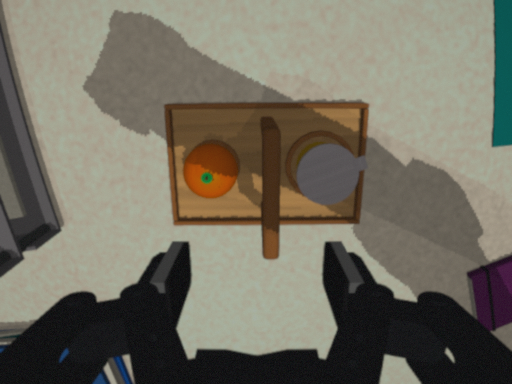

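The handle bar runs straight at (270,190), parallel to the fingers, with the mandarin at (210,168) and the cup at (328,172). It needs a shift of about 11 mm along tool y and 4 mm along tool x.

```bash
python3 -m crank '[{"jaw":0.06,"slide":[0.004,0.011,0],"dr":[0,0,0]},{"jaw":0.06,"slide":[0,0,0.02],"dr":[0,0,0]},{"jaw":0.06,"slide":[0,0,0.03],"dr":[0,0,0]},{"jaw":0.06,"slide":[0,0,0.02],"dr":[0,0,0]},{"jaw":0.06,"slide":[0,0,0],"dr":[0,0,0]},{"jaw":0.06,"slide":[0,0,0],"dr":[0,0,0]},{"jaw":0.06,"slide":[0,0,0],"dr":[0,0,0]}]'
python3 - <<'E'
from h import *
s=state(); print(s['eef_pos'],R.from_quat(s['tcp_rot']).as_matrix()[:,0])
p,d=capture('wrist');a=cloud('wrist',d,s).reshape(-1,3)
T=cloud('wrist',d,{'tcp_rot':[0,0,0,1],'eef_pos':[0,0,0]}).reshape(-1,3)
m=(a[:,2]>105)&(a[:,2]<122)&(abs(a[:,0]-463)<70)&(abs(T[:,1])<20)
q=T[m]; print(len(q),cv2.minAreaRect(q[:,:2].astype(np.float32)),q.min(0),q.max(0))
E
```

```text
time_s: 17.9
eef_pos: [467.3, 342.0, 100.9]
tcp_rot: [0.997, -0.082, 0.001, -0.001]
contact_force: [0.7, -0.1, 0.9]
width: 60.4
grasp_force: 0.0
[467.28388198 342.02916225 100.92654314] [ 0.98647227 -0.16392173  0.00145593]
4054 ((-3.4175796508789062, 0.5392208099365234), (11.804123878479004, 93.14390563964844), 89.53858184814453) [-49.95384838  -5.68862793 -16.31093024] [43.16205895  6.80138585 -4.0210171 ]
```

```bash
python3 -m crank '[{"jaw":0.06,"slide":[-0.003,0.0005,0.015],"dr":[0,0,0]},{"jaw":0.06,"slide":[0,0,0.015],"dr":[0,0,0]},{"jaw":0.06,"slide":[0,0,0.011],"dr":[0,0,0]},{"jaw":0.06,"slide":[0,0,0],"dr":[0,0,0]},{"jaw":0.04,"slide":[0,0,0],"dr":[0,0,0]},{"jaw":0.03,"slide":[0,0,0],"dr":[0,0,0]},{"jaw":0.022,"slide":[0,0,0],"dr":[0,0,0]},{"jaw":0.018,"slide":[0,0,0],"dr":[0,0,0]},{"jaw":0.014,"slide":[0,0,0],"dr":[0,0,0]},{"jaw":0.01,"slide":[0,0,0],"dr":[0,0,0]},{"jaw":0.004,"slide":[0,0,0],"dr":[0,0,0]},{"jaw":0,"slide":[0,0,0],"dr":[0,0,0]}]'; python3 -m crank '[{"jaw":0,"slide":[0,0,0],"dr":[0,0,0]},{"jaw":0,"slide":[0,0,0],"dr":[0,0,0]},{"jaw":0,"slide":[0,0,0],"dr":[0,0,0]}]'
```

```text
time_s: 19.15
eef_pos: [463.8, 342.4, 59.1]
tcp_rot: [0.997, -0.082, 0.001, -0.001]
contact_force: [-0.4, 1.0, 4.2]
width: 11.1
grasp_force: 58.3
time_s: 19.45
eef_pos: [463.8, 342.4, 59.1]
tcp_rot: [0.997, -0.082, 0.001, -0.001]
contact_force: [0.0, 2.5, 6.2]
width: 11.2
grasp_force: 58.6
```

```bash
python3 -m crank '[{"jaw":0,"slide":[0,0,-0.002],"dr":[0,0,0]},{"jaw":0,"slide":[0,0,-0.003],"dr":[0,0,0]},{"jaw":0,"slide":[0,0,-0.004],"dr":[0,0,0]},{"jaw":0,"slide":[0,0,-0.005],"dr":[0,0,0]},{"jaw":0,"slide":[0,0,-0.006],"dr":[0,0,0]},{"jaw":0,"slide":[0,0,-0.005],"dr":[0,0,0]},{"jaw":0,"slide":[0,0,-0.004],"dr":[0,0,0]},{"jaw":0,"slide":[0,0,-0.002],"dr":[0,0,0]},{"jaw":0,"slide":[0,0,0],"dr":[0,0,0]}]'
python3 - <<'E'
from h import *
s=state(); print(s['wrist_torque'],s['grasp_force'])
p,d=capture('scene'); save('s','s2.png',p,(240,180,440,340),3)
E
```

```text
time_s: 20.35
eef_pos: [463.6, 341.9, 90.0]
tcp_rot: [0.997, -0.082, 0.0, -0.0]
contact_force: [-0.4, -1.3, -4.7]
width: 11.1
grasp_force: 58.4
[-0.03039002  0.02732264 -0.01623012] 58.37851524353027
```

View pics/s2.png

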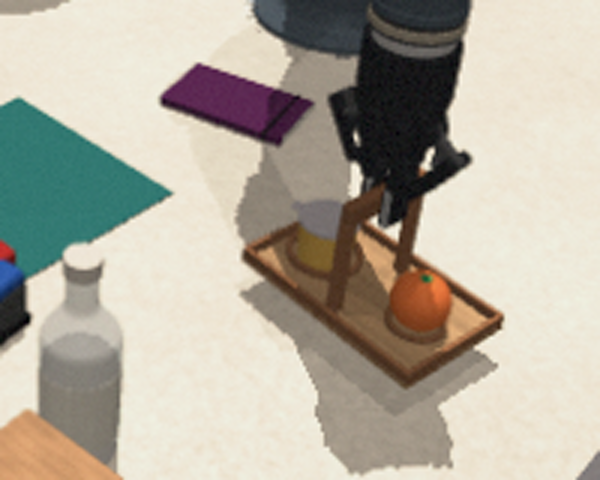

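The tray hangs level about 30 mm above the desk, with the mandarin (420,300) and the cup (325,235) in place. Lifting on, then a gentle traverse.

```bash
python3 -m crank '[{"jaw":0,"slide":[0,0,-0.002],"dr":[0,0,0]},{"jaw":0,"slide":[0,0,-0.004],"dr":[0,0,0]},{"jaw":0,"slide":[0,0,-0.006],"dr":[0,0,0]},{"jaw":0,"slide":[0,0,-0.008],"dr":[0,0,0]},{"jaw":0,"slide":[0,0,-0.01],"dr":[0,0,0]},{"jaw":0,"slide":[0,0,-0.01],"dr":[0,0,0]},{"jaw":0,"slide":[0,0,-0.01],"dr":[0,0,0]},{"jaw":0,"slide":[0,0,-0.008],"dr":[0,0,0]},{"jaw":0,"slide":[0,0,-0.006],"dr":[0,0,0]},{"jaw":0,"slide":[0,0,-0.004],"dr":[0,0,0]},{"jaw":0,"slide":[0,0,-0.002],"dr":[0,0,0]}]' && python3 -m crank '[{"jaw":0,"slide":[0.0008,0.0018,0],"dr":[0,0,0]},{"jaw":0,"slide":[0.0015,0.0037,0],"dr":[0,0,0]},{"jaw":0,"slide":[0.0023,0.0055,0],"dr":[0,0,0]},{"jaw":0,"slide":[0.0031,0.0074,0],"dr":[0,0,0]},{"jaw":0,"slide":[0.0039,0.0092,0],"dr":[0,0,0]},{"jaw":0,"slide":[0.0046,0.0111,0],"dr":[0,0,0]},{"jaw":0,"slide":[0.0046,0.0111,0],"dr":[0,0,0]},{"jaw":0,"slide":[0.0046,0.0111,0],"dr":[0,0,0]},{"jaw":0,"slide":[0.0046,0.0111,0],"dr":[0,0,0]},{"jaw":0,"slide":[0.0046,0.0111,0],"dr":[0,0,0]},{"jaw":0,"slide":[0.0046,0.0111,0],"dr":[0,0,0]},{"jaw":0,"slide":[0.0046,0.0111,0],"dr":[0,0,0]}]' && python3 -m crank '[{"jaw":0,"slide":[0.0046,0.0111,0],"dr":[0,0,0]},{"jaw":0,"slide":[0.0046,0.0111,0],"dr":[0,0,0]},{"jaw":0,"slide":[0.0046,0.0111,0],"dr":[0,0,0]},{"jaw":0,"slide":[0.0046,0.0111,0],"dr":[0,0,0]},{"jaw":0,"slide":[0.0046,0.0111,0],"dr":[0,0,0]},{"jaw":0,"slide":[0.0046,0.0111,0],"dr":[0,0,0]},{"jaw":0,"slide":[0.0046,0.0111,0],"dr":[0,0,0]},{"jaw":0,"slide":[0.0046,0.0111,0],"dr":[0,0,0]},{"jaw":0,"slide":[0.0046,0.0111,0],"dr":[0,0,0]},{"jaw":0,"slide":[0.0046,0.0111,0],"dr":[0,0,0]},{"jaw":0,"slide":[0.0046,0.0111,0],"dr":[0,0,0]},{"jaw":0,"slide":[0.0046,0.0111,0],"dr":[0,0,0]}]' && python3 -m crank '[{"jaw":0,"slide":[0.0046,0.0111,0],"dr":[0,0,0]},{"jaw":0,"slide":[0.0046,0.0111,0],"dr":[0,0,0]},{"jaw":0,"slide":[0.0046,0.0111,0],"dr":[0,0,0]},{"jaw":0,"slide":[0.0046,0.0111,0],"dr":[0,0,0]},{"jaw":0,"slide":[0.0046,0.0111,0],"dr":[0,0,0]},{"jaw":0,"slide":[0.0046,0.0111,0],"dr":[0,0,0]},{"jaw":0,"slide":[0.0046,0.0111,0],"dr":[0,0,0]},{"jaw":0,"slide":[0.0039,0.0092,0],"dr":[0,0,0]},{"jaw":0,"slide":[0.0031,0.0074,0],"dr":[0,0,0]},{"jaw":0,"slide":[0.0023,0.0055,0],"dr":[0,0,0]},{"jaw":0,"slide":[0.0015,0.0037,0],"dr":[0,0,0]},{"jaw":0,"slide":[0.0008,0.0018,0],"dr":[0,0,0]}]' && python3 -m crank '[{"jaw":0,"slide":[0,0,0],"dr":[0,0,0]},{"jaw":0,"slide":[0,0,0],"dr":[0,0,0]},{"jaw":0,"slide":[0,0,0],"dr":[0,0,0]},{"jaw":0,"slide":[0,0,0],"dr":[0,0,0]},{"jaw":0,"slide":[0,0,0],"dr":[0,0,0]},{"jaw":0,"slide":[0,0,0],"dr":[0,0,0]},{"jaw":0,"slide":[0,0,0],"dr":[0,0,0]},{"jaw":0,"slide":[0,0,0],"dr":[0,0,0]},{"jaw":0,"slide":[0,0,0],"dr":[0,0,0]},{"jaw":0,"slide":[0,0,0],"dr":[0,0,0]}]'
python3 - <<'E'
from h import *
s=state();p,d=capture('scene'); save('s','s3.png',p,(90,90,400,320),2.2)
print(np.abs(s['joint_vel']).max())
E
```

```text
time_s: 21.5
eef_pos: [463.5, 341.7, 159.9]
tcp_rot: [0.997, -0.082, 0.0, -0.0]
contact_force: [-0.1, -0.1, -3.8]
width: 11.1
grasp_force: 58.4
time_s: 22.7
eef_pos: [489.6, 229.7, 159.6]
tcp_rot: [0.997, -0.082, 0.0, 0.0]
contact_force: [0.4, 0.1, -4.1]
width: 11.2
grasp_force: 58.4
time_s: 23.9
eef_pos: [522.3, 89.3, 159.6]
tcp_rot: [0.997, -0.082, 0.0, 0.0]
contact_force: [-0.3, 0.4, -5.5]
width: 11.1
grasp_force: 58.4
time_s: 25.1
eef_pos: [548.1, -21.0, 159.6]
tcp_rot: [0.997, -0.082, 0.0, -0.0]
contact_force: [-0.8, -0.4, -4.4]
width: 11.0
grasp_force: 58.4
time_s: 26.1
eef_pos: [548.1, -20.8, 159.6]
tcp_rot: [0.997, -0.082, 0.0, 0.0]
contact_force: [-0.1, 0.4, -3.8]
width: 11.3
grasp_force: 58.4
0.001979799196148959
```

View pics/s3.png

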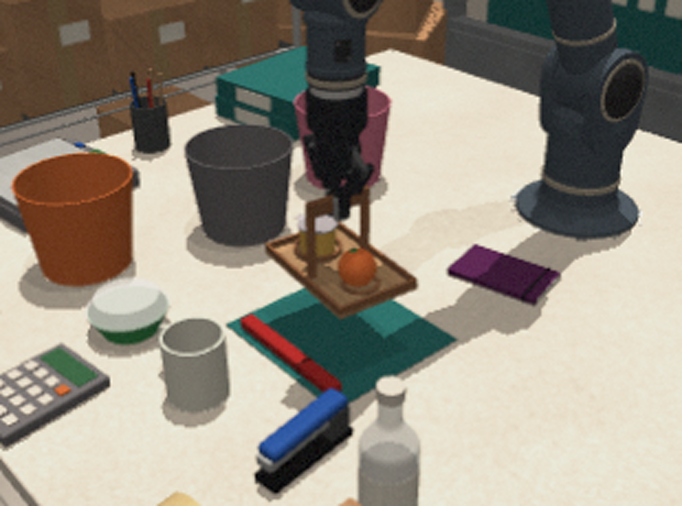

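The tray (342,265) hangs still and level over the mat with the mandarin (357,268) and the cup in place. The bin and bystanders haven't moved. Handing in.

```bash
python3 -c "
from plant import *
print(job_done())"
```

```text
the job is handed in; nothing more can be done
None
```

Job handed in at about 26 s: both paper balls are in the grey bin, and the tray is held still and level about 10 cm above the middle of the mat with the mandarin and pudding cup in place (no verdict was returned).

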